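Load a tube rack past the drop gate of a reader dock

ROBOT

A 7-joint arm with a two-finger parallel gripper is mounted at the origin on a cart in front of the work surface, level with it; the furniture and walls round the work are solid. World frame = base frame: x ahead of the robot, y to its left, z up, the work surface at z = 0. Lengths are in m, angles in rad, forces in N, time in s.
With the tool pointing down it reaches from about 0.425 to 0.95 m from the base axis. Payload 16.7 kg.
Tool frame: the origin (TCP) lies at the very end of the fingers, on their centre line; the grasp point (between the pads) lies 19 mm behind it; z points along the fingers, y is the line along which they close (so a half turn about z gives the same grasp; the last joint's range is limited). The gripper opens to 94 mm and grips with 3 to 60 N. Pads are 16 mm wide; open, the fingers measure 119 mm over their backs; the gripper's body (75 mm by 177 mm) begins 78 mm behind the grasp point.
Start: joints at [0.612, 0.426, 0.074, 1.606, -0.034, 1.111, -0.067], TCP at [0.489, -0.465, 0.205] pointing down, gripper open.
Joint ranges: [-2.85, 2.85], [-0.5, 2.14], [-1.23, 1.37], [0.21, 2.46], [-1.02, 4.16], [0.16, 2.05], [-2.73, 2.73]. Speed limits (rad/s): [1.89, 1.89, 2.39, 2.39, 3.01, 3.01, 3.01].

INTERFACE

Orientations are given as a unit quaternion [w, x, y, z].
In Python, from plant import observe, read_camera, hand_in gives the robot as it stands.
- The arm moves only by the tool play_rows, never from a script. Its argument "targets" is a list of rows, each a list of 7 numbers: the turn, a rotation vector about the tool's x, y, z in units of pi/4 rad (1.0 is pi/4 rad), then the shift along the tool's x, y, z in units of 0.75 m (1.0 is 0.75 m), then the closure, from 0 (fully open) to 1 (shut). In form: [[wx, wy, wz, x, y, z, hand], ...]. A call has 1 to 20 rows; each row shifts and turns the commanded pose from where the row before left it, along the tool's axes as they then stand; what a row does not reach is not made up. A row lasts 1/12 s, in which the tool goes at most 41.7 mm and 7.16 degrees, less where a joint would pass 70% of its speed; a pose out of reach is approached as far as the arm can. A call with a number of a shift or a turn outside -1 to 1 is refused whole. A call with a gripper value outside its range is refused whole. The fingers move at their own pace and stop on an object; "squeeze" is the grip in N (left out, the last holds). Time passes only in rows, so rows that do not move let the fingers close. It gives the time, the measured TCP pose, the force, the opening and the grip force at its end, in the units of the state.
- observe(): the state, without advancing time (a new reading comes with each control period).
- read_camera(name): name is "side" or "top"; returns a dict with "color" (400x640x3 uint8, blue, green, red), "mtx" (3x3 intrinsics, pixels), "rvec" (rotation vector, rad) and "tvec" (3), from world to camera coordinates, as OpenCV has them. Camera axes: x right, y down, z forward; pixel columns grow to the right and rows downward; lengths in m; the calibration is good to about 2 mm. A picture is of the moment at which its call begins. There is no depth.
- hand_in(): hands the job in; it is judged then, once.
The state is a dict: "time_s": time; "joint_pos": joint angles; "dq": joint speeds; "joint_efforts": joint torques, N m; "tcp_pos": TCP position; "tcp_rot": TCP orientation; "wrist_force": force on the tool from outside, world axes, zero at the start; "ft_torque": the same for the moment, N m; "grip_width": finger opening in m; "grasp_force": force on a finger pad.
Only numpy, scipy, OpenCV 4.12 (cv2) and the standard library are available. Lean on these libraries where they do the work, as an engineer would, in place of code of your own. Each camera call takes 0.05 s, during which the arm holds its last target. There are 200 camera calls.

TASK

Load the tube rack into the reader: with one fingertip press the black rubber rail down and hold it, so that the red drop gate sinks fully below the lane, and meanwhile push the rack from behind with the other finger along the lane until all of it is past the gate; only then let the rail come up so that the gate stands up again behind the rack. Do not grasp or lift anything: the rack stays flat on the lane with its tubes standing in it, and the things lying round the dock stay where they are.

Things in the scene. Friction and masses are not known exactly. Their poses are not given: they have to be found in the camera images.
- reader_dock: Fixed reader dock, 370 mm long: lane with aluminium deck 40 mm above the desk, white guide walls 54 mm apart inside, 4 mm thick, tops at 55 mm. Origin: on the desk, on the lane's centre line, under the gate. +x is the rack's way, z up; the rubber rail is on the -y side (robot's side). Deck from x = -200 mm to the end stop; the white reader head (132 mm high) stands on +y at x = 54 to 158 mm
- end_stop (a point): Point on the end stop's face, 162 mm past the dock's origin on the lane's centre line, 60 mm above the desk. Between the gate (blade 5 mm thick, centred on the origin) and this face the 150 mm rack has about 9 mm of play
- drop_gate (a joint): Angle of the red gate on its hinge (along x, on the dock's +y side, y = 45, z = 46 mm): 0 = closed, a 32 mm wide blade in mid-lane, 5 to 15 mm above the deck; 0.34 = down at its stop; above 0.26 the blade is wholly below the deck. A spring closes it: about 2.5 N on the rail starts it, 6 N holds it down. The rack cannot push it open
- press_rail (a point): Middle of the top of the press rail, a flat rubber-topped bar 28 mm wide, 254 mm long along the lane (dock x = -240 to +14 mm), rigid with the gate; this point is at dock x = -113 mm. Closed: y = -49 mm, 92 mm above the desk, the rail's outer edge 8 mm higher than the inner. At 0.32 rad: level, y = -59 mm, 60 mm above the desk
- rail_finger (a point): A point fixed in the dock, 60 mm above the desk at dock x = -113, y = -54 mm: a fingertip at this y and going straight down stays on the rail from closed to open, and can then slide along x over its whole length at this height, where fingertips clear guide walls and deck. A second finger 54 mm away across the lane is then over the lane's centre line, behind the rack
- tube_rack: Loose translucent white plastic five-place rack, 48 x 150 x 70 mm, 0.08 to 0.17 kg, standing in the lane before the gate. Origin: centre of its underside; its long side is its y axis and lies along the lane; its -y end leads (towards the gate) and its +y end, a flat end plate 48 mm wide and 70 mm high, trails and is the one to push. The two places next to the trailing end are empty
- tube_1: Loose test tube with blue cap, 18 mm across, 106 mm long, standing in the rack (its bottom 6 mm above the rack's underside). Origin: centre of its bottom, z up
- tube_2: Loose test tube without a cap, 16 mm across, 98 mm long, standing in the rack. Origin: centre of its bottom, z up
- tube_3: Loose test tube with red cap, 18 mm across, 106 mm long, standing in the rack. Origin: centre of its bottom, z up
- petri_dish: Bystander: closed petri dish, 94 mm across, 17 mm high, on the desk in front of the dock. Origin: centre of its underside
- sample_cup: Bystander: small white cup, 34 mm across, 20 mm high, on the desk behind the dock. Origin: centre of its underside
- stain_bottle: Bystander: white dropper bottle with red collar, 30 mm across, 96 mm high, on the desk in front of the dock. Origin: centre of its underside
- tally_counter: Bystander: white hand tally counter, 71 x 48 x 34 mm, on the desk in front of the dock. Origin: centre of its underside

How it is judged:
By the outcome, as a careful person would: the job done as asked, in the order asked, and still so for the second after the job is handed in, with the robot touching nothing.
It also fails if it takes over 43 s, if anything falls off the work surface, if the arm or the gripper's body presses on something with over 40 N, if the wrist force passes 120 N, or if a joint passes its speed limit or range.

## Working session

There is one attempt and no reset: what is moved stays moved. The work goes in short steps, Python scripts to look and compute and a tool call to move; the robot and the scene stay as the last step left them, time stands still between calls to the robot, and variables do not carry over. Pictures are saved under pics/ and viewed, at most 10 in all, crops included, and the job is handed in when it is done.

Besides the shell and the picture viewer there is one more tool, called after "Call:" by a JSON object that holds its "api" and its "payload", one argument or row to a line. play_rows: Moves the arm, as the interface text tells. Its arguments: {"type":"object","properties":{"targets":{"type":"array","items":{"type":"array","items":{"type":"number"}}},"squeeze":{"type":"number"}},"required":["targets"]}

```bash
mkdir -p pics; python3 - <<'E'
from plant import observe, read_camera
import cv2,numpy as np
s=observe();print(s)
for n in("top","side"):
    c=read_camera(n);cv2.imwrite(f"pics/{n}0.png",c["color"]);print(n,c["mtx"],c["rvec"],c["tvec"])
    R=cv2.Rodrigues(np.array(c["rvec"]))[0];print(-R.T@np.array(c["tvec"]).ravel())
E
```

```text
{'time_s': 0.0, 'joint_pos': array([ 0.61152209,  0.42676201,  0.07386012,  1.60660841, -0.03409449,
        1.11080657, -0.06705996]), 'dq': array([ 4.13434395e-04,  7.29909279e-04, -1.10678827e-03,  1.23706005e-03,
       -2.34876885e-03,  2.26679959e-04, -2.23456233e-05]), 'joint_efforts': array([-1.16962190e-03, -9.35819221e+01,  3.66530210e+00, -4.54194832e+01,
       -4.88352135e-02,  2.03852844e-02,  2.43605555e-04]), 'tcp_pos': array([ 0.48843815, -0.46524295,  0.20475527]), 'tcp_rot': array([-5.85257057e-04,  9.19146199e-01,  3.93916015e-01, -3.10058370e-04]), 'wrist_force': array([ 0.65747082, -0.1130612 , -0.57917807]), 'ft_torque': array([ 0.01115028,  0.03751494, -0.06270891]), 'grasp_force': 0.0, 'grip_width': 0.0939422994712311}
top [[399.87986846   0.         313.50757838]
 [  0.         399.87986846 204.91108106]
 [  0.           0.           1.        ]] [ 2.16592742 -2.11272173  0.11894472] [-0.39806745  0.47257185  0.87793435]
[ 0.36000662 -0.41011384  0.92452823]
side [[416.017606     0.         307.67587407]
 [  0.         416.017606   197.52038595]
 [  0.           0.           1.        ]] [ 1.76763502 -1.39399075  0.73572091] [-0.47945774  0.27808413  0.60678712]
[-0.22647646 -0.55764545  0.55959011]
```

View pics/top0.png

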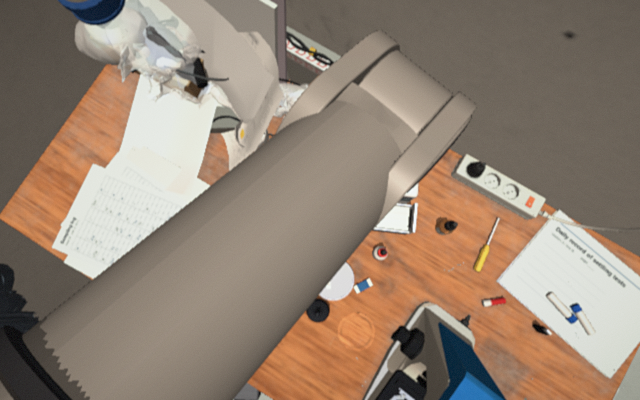

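View pics/side0.png

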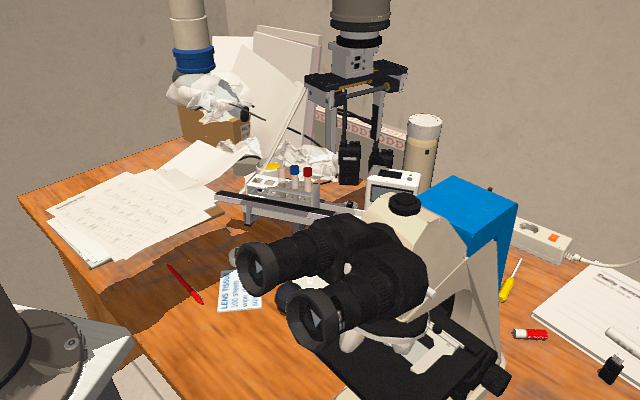

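The top view is blocked by the arm. In the side view the rack is at about (285,185) and the rail runs from about (218,195) to (335,213). I'll get rough world positions from these so I know where to move the arm clear.

```bash
cat > h.py <<'E'
import cv2,numpy as np
from plant import observe, read_camera
def ray(c,p):
    R=cv2.Rodrigues(np.array(c["rvec"]))[0];t=np.array(c["tvec"]).ravel()
    q=cv2.undistortPoints(np.array([[p]],float),c["mtx"],None).ravel()
    return -R.T@t,R.T@np.array([q[0],q[1],1.])
def onz(c,p,z):
    o,d=ray(c,p);return o+d*(z-o[2])/d[2]
def proj(c,P):
    return cv2.projectPoints(np.array(P,float).reshape(-1,1,3),np.array(c["rvec"]),np.array(c["tvec"]),c["mtx"],None)[0].reshape(-1,2)
E
python3 - <<'E'
from h import *
s=read_camera("side");t=read_camera("top")
for p in[(218,195),(335,213)]:
    w=onz(s,p,.092);print(p,w,proj(t,[w]))
for p in[(295,168),(307,171)]:
    w=onz(s,p,.152);print(p,w,proj(t,[w]))
print(proj(t,[[0,0,0],[.5,0,0],[.5,-.3,0],[.5,-.6,0],[.8,-.3,0],[.7,0,0.3]]))
im=s["color"][140:260,190:450];cv2.imwrite("pics/c1.png",cv2.resize(im,None,fx=3,fy=3,interpolation=cv2.INTER_CUBIC))
E
```

```text
(218, 195) [ 0.4293536  -0.19749078  0.092     ] [[222.31385779 223.66520192]]
(335, 213) [ 0.42000294 -0.44569775  0.092     ] [[340.59185245 231.04650953]]
(295, 168) [ 0.47137271 -0.35336721  0.152     ] [[295.11140024 201.43817386]]
(307, 171) [ 0.46488045 -0.37968843  0.152     ] [[308.46955824 205.03843774]]
[[132.19657029 420.1572092 ]
 [150.73756118 195.3232406 ]
 [277.23801556 198.19356827]
 [405.89523054 201.1128334 ]
 [281.98253181  76.98562424]
 [ 84.66716938  50.08908476]]
```

View pics/c1.png

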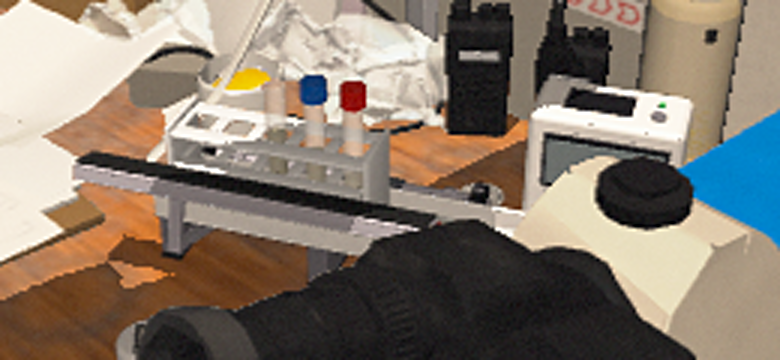

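Call:
{"api": "play_rows", "payload": {
  "targets": [
    [0, 0, -0.154, 0, 0, -0.043, 0],
    [0, 0, -0.154, 0, 0, -0.043, 0],
    [0, 0, -0.154, 0, 0, -0.043, 0],
    [0, 0, -0.154, 0, 0, -0.043, 0],
    [0, 0, -0.154, 0, 0, -0.043, 0],
    [0, 0, -0.154, 0, 0, -0.043, 0],
    [0, 0, 0, 0.05, -0.006, 0, 0],
    [0, 0, 0, 0.05, -0.006, 0, 0],
    [0, 0, 0, 0.05, -0.006, 0, 0],
    [0, 0, 0, 0.05, -0.006, 0, 0],
    [0, 0, 0, 0.05, -0.006, 0, 0],
    [0, 0, 0, 0.05, -0.006, 0, 0],
    [0, 0, 0, 0.05, -0.006, 0, 0],
    [0, 0, 0, 0.05, -0.006, 0, 0],
    [0, 0, 0, 0.05, -0.006, 0, 0],
    [0, 0, 0, 0.05, -0.006, 0, 0],
    [0, 0, 0, 0.05, -0.006, 0, 0],
    [0, 0, 0, 0, 0, 0, 0],
    [0, 0, 0, 0, 0, 0, 0]
  ]
}}

```text
time_s: 1.78
tcp_pos: [0.4537, -0.0497, 0.3993]
tcp_rot: [0.0, 0.718, 0.696, 0.0]
wrist_force: [-0.2, -1.2, 0.1]
grip_width: 0.0936
grasp_force: 0.0
```

```bash
python3 - <<'E'
from h import *
s=read_camera("side");t=read_camera("top")
cv2.imwrite("pics/t2.png",cv2.resize(t["color"][130:330,190:460],None,fx=2.9,fy=2.9,interpolation=cv2.INTER_CUBIC))
cv2.imwrite("pics/top2.png",t["color"]);cv2.imwrite("pics/side2.png",s["color"])
E
```

```text
(no output)
```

View pics/t2.png

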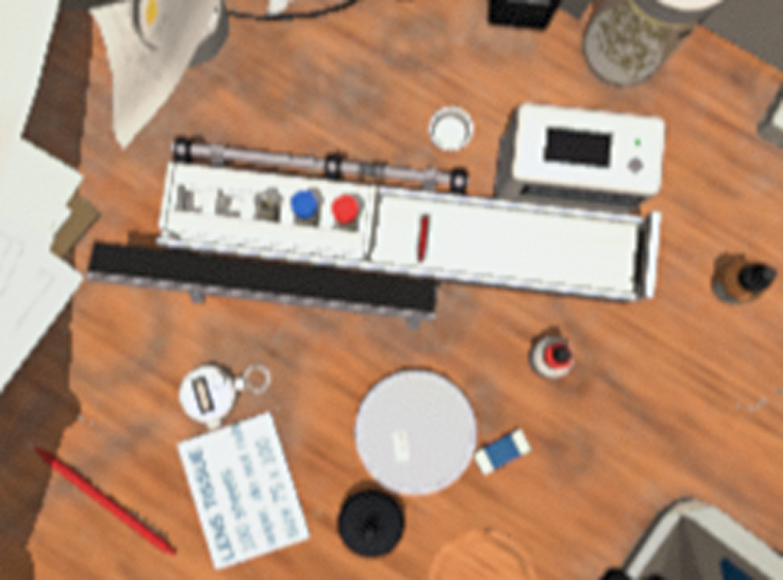

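Clear view now. In the crop the black rail runs from (90,262) to (435,298), the red gate is at (424,238), and the rack's trailing end is at x≈162 and leading end at x≈372. The end stop is at about (645,255).

```bash
python3 - <<'E'
from h import *
t=read_camera("top");im=t["color"]
roi=np.zeros(im.shape[:2],np.uint8);roi[205:245,215:350]=1
g=im.max(2);m=((g<60)&(roi>0)).astype(np.uint8)
k=max(cv2.findContours(m,cv2.RETR_EXTERNAL,cv2.CHAIN_APPROX_NONE)[0],key=cv2.contourArea)
r=cv2.minAreaRect(k);b=cv2.boxPoints(r);print(r,b.tolist())
W=np.array([onz(t,p,.092)[:2] for p in b]);print("rail corners",W.round(4).tolist())
c=W.mean(0);e=[np.linalg.norm(W[i]-W[(i+1)%4]) for i in range(4)];print("c",c,"sides",e)
i=int(np.argmax(e));d=W[(i+1)%4]-W[i];d/=np.linalg.norm(d);d*=-np.sign(d[1]);n=np.array([-d[1],d[0]]);print("d",d,"n",n)
O1=c+.113*d+.049*n;O1=c+.113*d+.049*n
hsv=cv2.cvtColor(im,cv2.COLOR_BGR2HSV);mr=(((hsv[...,0]<8)|(hsv[...,0]>172))&(hsv[...,1]>120)&(hsv[...,2]>60))
yy,xx=np.nonzero(mr[190:235,325:350]);p=(xx.mean()+325,yy.mean()+190);O2=onz(t,p,.054)[:2];print("origin by rail",O1,"by gate",O2,len(xx))
def crop(x,y):return((x+.5)/2.9-.5+190,(y+.5)/2.9-.5+130)
for nm,q,z in[("stop",(640,257),.06),("rackTrail+y",(168,165),.11),("rackTrail-y",(160,233),.11),("rackLead+y",(377,186),.11),("rackLead-y",(369,260),.11),("wallL",(437,287),.055),("wallstop-y",(636,297),.055),("wallstop+y",(645,213),.055)]:
    w=onz(t,crop(*q),z)[:2]-O2;print(nm,w@d*1000,w@n*1000)
E
```

```text
((280.4482727050781, 224.434326171875), (118.87486267089844, 10.49730396270752), 6.788974761962891) [[220.80714416503906, 222.61990356445312], [222.0480499267578, 212.19619750976562], [340.08941650390625, 226.24874877929688], [338.8485107421875, 236.67245483398438]]
rail corners [[0.4315, -0.1942], [0.4536, -0.1955], [0.43, -0.4445], [0.4082, -0.4423]]
c [ 0.43080978 -0.31912002] sides [np.float64(0.02212420552195542), np.float64(0.2500624196091652), np.float64(0.021857079227975116), np.float64(0.24918976415705205)]
d [-0.09430804 -0.99554306] n [ 0.99554306 -0.09430804]
origin by rail [ 0.46893458 -0.43623748] by gate [ 0.46528606 -0.43544874] 20
stop 162.03047099362064 3.6168304877041217
rackTrail+y -188.0405154100543 23.432700485063474
rackTrail-y -186.696033135899 -25.835127155822565
rackLead+y -37.5467210121321 25.785438847166887
rackLead-y -36.88253613624898 -27.397588678666352
wallL 14.717366510808473 -36.16397226073524
wallstop-y 162.75080024659806 -25.968906919624818
wallstop+y 163.84136784094258 37.8824814278131
```

```bash
python3 - <<'E'
from h import *
s=read_camera("side");t=read_camera("top")
O=np.array([.4655,-.4358,0]);d=np.array([-.0943,-.9955,0]);n=np.array([.9955,-.0943,0])
def crop(x,y):return((x+.5)/2.9-.5+190,(y+.5)/2.9-.5+130)
def tri(pt,ps):
    o1,a=ray(t,pt);o2,b=ray(s,ps);k=np.linalg.lstsq(np.c_[a,-b],o2-o1,rcond=None)[0]
    P=o1+a*k[0];Q=o2+b*k[1];M=(P+Q)/2-O;return (np.r_[M@d,M@n,M[2],np.linalg.norm(P-Q)]*1000).round()
for nm,q,ps in[("tip",(125,145),(240,193)),("tip+",(125,145),(246,182)),("hi",(205,45),(300,92)),("mid",(160,100),(270,150)),("yellow",(150,12),(271,166))]:print(nm,tri(crop(*q),ps))
a=cv2.resize(s["color"][60:240,170:430],None,fx=3,fy=3,interpolation=cv2.INTER_CUBIC)
b=cv2.resize(t["color"][60:200,190:380],None,fx=3,fy=3)
cv2.imwrite("pics/s3.png",a);cv2.imwrite("pics/t3.png",b)
E
```

```text
tip [-243.   47.   30.    3.]
tip+ [-228.   43.   66.    9.]
hi [-120.   74.  281.   44.]
mid [-181.   66.  145.   25.]
yellow [-222.  155.   51.   22.]
```

View pics/s3.png

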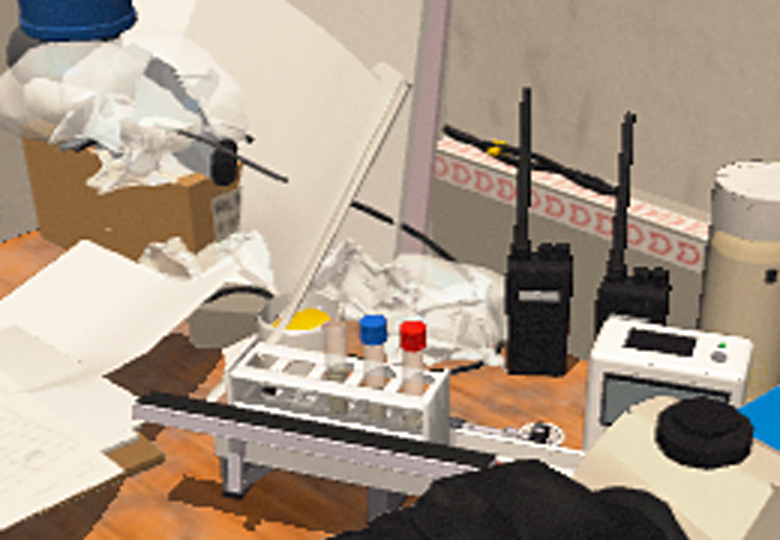

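View pics/t3.png

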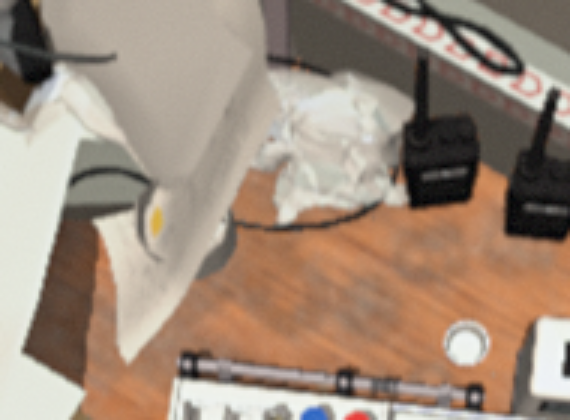

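The leaning sheet behind the dock, edge from (210,395) to (405,75) in the side crop, could come near the gripper body. I'll locate its edge in 3D.

```bash
python3 - <<'E'
from h import *
s=read_camera("side");t=read_camera("top")
O=np.array([.4655,-.4358,0]);d=np.array([-.0943,-.9955,0]);n=np.array([.9955,-.0943,0])
top=[(128,360),(180,300),(205,250),(230,205),(255,150),(275,95)]
tp=np.array([(190+x/3,60+y/3) for x,y in top]);L=np.r_[0,np.cumsum(np.hypot(*np.diff(tp,axis=0).T))]
for x,y in[(210,395),(245,345),(275,310),(300,280),(335,215),(370,145),(405,78)]:
    ps=(170+x/3,60+y/3);o2,b=ray(s,ps);best=None
    for l in np.linspace(0,L[-1],200):
        o1,a=ray(t,(np.interp(l,L,tp[:,0]),np.interp(l,L,tp[:,1])))
        k=np.linalg.lstsq(np.c_[a,-b],o2-o1,rcond=None)[0];P=o1+a*k[0];Q=o2+b*k[1];e=np.linalg.norm(P-Q)
        if best is None or e<best[0]:best=(e,(P+Q)/2-O)
    M=best[1];print((np.r_[M@d,M@n,M[2],best[0]]*1000).round())
E
```

```text
[-241.   46.   35.    2.]
[-216.   61.   77.    0.]
[-196.   77.  102.    0.]
[-183.   97.  120.    0.]
[-161.  120.  167.    0.]
[-139.  142.  217.    0.]
[-122.  172.  260.    0.]
```

The sheet edge is at dock y > 110 mm above z = 157 mm, so it clears the gripper body. Moving above the pressing point, behind the rack.

Call:
{"api": "play_rows", "payload": {
  "targets": [
    [0, 0, 0.08, 0, 0, 0, 0.56],
    [0, 0, 0, -0.039, 0.0047, 0, 0.56],
    [0, 0, 0, -0.039, 0.0047, 0, 0.56],
    [0, 0, 0, -0.039, 0.0047, 0, 0.56],
    [0, 0, 0, -0.039, 0.0047, 0, 0.56],
    [0, 0, 0, -0.039, 0.0047, 0, 0.56],
    [0, 0, 0, -0.039, 0.0047, 0, 0.56],
    [0, 0, 0, 0, 0, 0.04, 0.56],
    [0, 0, 0, 0, 0, 0.04, 0.56],
    [0, 0, 0, 0, 0, 0.04, 0.56],
    [0, 0, 0, 0, 0, 0.04, 0.56],
    [0, 0, 0, 0, 0, 0.04, 0.56],
    [0, 0, 0, 0, 0, 0.04, 0.56],
    [0, 0, 0, 0, 0, 0.04, 0.56],
    [0, 0, 0, 0, 0, 0.04, 0.56],
    [0, 0, 0, 0, 0, 0.04, 0.56],
    [0, 0, 0, 0, 0, 0, 0.56],
    [0, 0, 0, 0, 0, 0, 0.56]
  ],
  "squeeze": 40
}}

```text
time_s: 3.63
tcp_pos: [0.457, -0.2282, 0.1284]
tcp_rot: [-0.001, 0.741, 0.671, -0.001]
wrist_force: [0.5, 0.3, 1.4]
grip_width: 0.0411
grasp_force: 0.0
```

```bash
python3 - <<'E'
from h import *
s=read_camera("side");t=read_camera("top")
a=cv2.resize(s["color"][110:250,180:380],None,fx=3.9,fy=3.9,interpolation=cv2.INTER_CUBIC)
cv2.imwrite("pics/s4.png",a)
o=observe();O=np.array([.4655,-.4358,0]);d=np.array([-.0943,-.9955,0]);n=np.array([.9955,-.0943,0])
M=o["tcp_pos"]-O;print(M@d*1e3,M@n*1e3,M[2],o["grip_width"],o["wrist_force"])
E
```

```text
-205.44994141502568 -26.428119125386395 0.13058724943251393 0.04133106706855626 [ 0.51675881 -0.32469604  1.09089322]
```

View pics/s4.png

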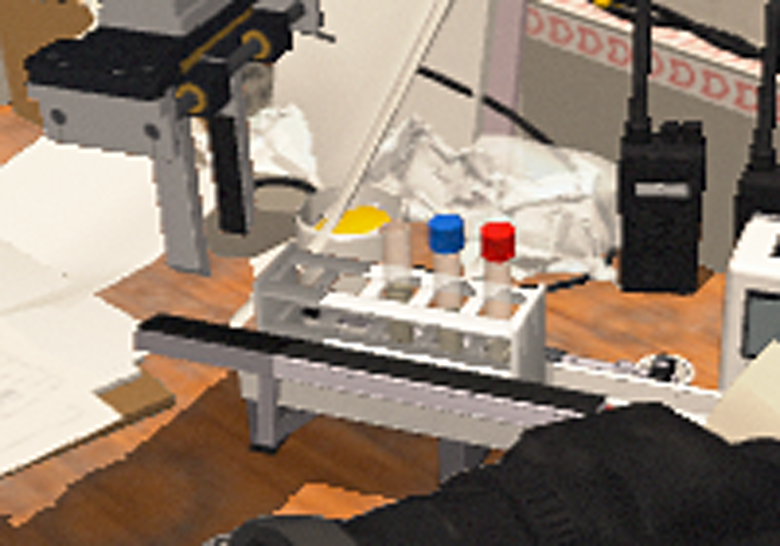

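Picture: the fingers hang above the rail at about (185,270) and above the lane at about (230,230), behind the rack's end at (255,290). Pressing down now.

Call:
{"api": "play_rows", "payload": {
  "targets": [
    [0, 0, 0, 0, 0, 0.013, 0.56],
    [0, 0, 0, 0, 0, 0.013, 0.56],
    [0, 0, 0, 0, 0, 0.013, 0.56],
    [0, 0, 0, 0, 0, 0.01, 0.56],
    [0, 0, 0, 0, 0, 0.01, 0.56],
    [0, 0, 0, 0, 0, 0.01, 0.56],
    [0, 0, 0, 0, 0, 0.01, 0.56],
    [0, 0, 0, 0, 0, 0, 0.56]
  ]
}}

```text
time_s: 4.4
tcp_pos: [0.4572, -0.2281, 0.0683]
tcp_rot: [-0.001, 0.741, 0.672, -0.0]
wrist_force: [-1.1, -0.4, 5.8]
grip_width: 0.0415
grasp_force: 2.5
```

Call:
{"api": "play_rows", "payload": {
  "targets": [
    [0, 0, 0, 0, 0, 0.006, 0.56],
    [0, 0, 0, 0, 0, 0.006, 0.56],
    [0, 0, 0, 0, 0, 0, 0.56],
    [0, 0, 0, 0, 0, 0, 0.56]
  ]
}}

```text
time_s: 4.73
tcp_pos: [0.4574, -0.2282, 0.0607]
tcp_rot: [-0.0, 0.741, 0.672, -0.0]
wrist_force: [-3.6, 0.0, 5.8]
grip_width: 0.0416
grasp_force: 3.2
```

```bash
python3 - <<'E'
from h import *
s=read_camera("side");t=read_camera("top")
a=cv2.resize(s["color"][130:240,190:360],None,fx=3,fy=3,interpolation=cv2.INTER_CUBIC)
b=cv2.resize(t["color"][180:250,200:430],None,fx=2.3,fy=2.3,interpolation=cv2.INTER_CUBIC)
c=np.zeros((a.shape[0]+b.shape[0],max(a.shape[1],b.shape[1]),3),np.uint8);c[:a.shape[0],:a.shape[1]]=a;c[a.shape[0]:,:b.shape[1]]=b
cv2.imwrite("pics/s5.png",c);print(observe()["wrist_force"],observe()["tcp_pos"])
E
```

```text
[-3.70997917  0.18136954  6.28014671] [ 0.45739218 -0.2282355   0.06091149]
```

View pics/s5.png

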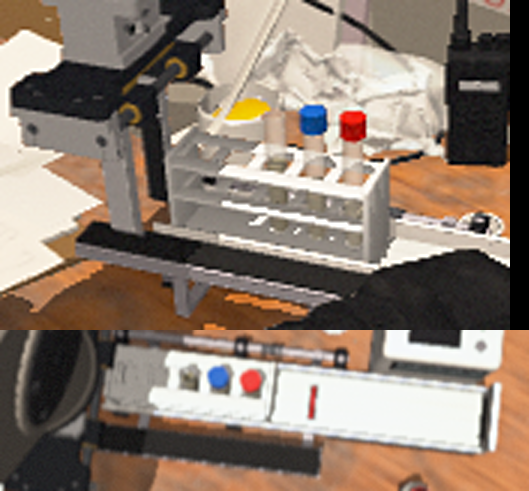

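The rail is down and level, with the finger at (125,230) on it and the other finger behind the rack. I'll press slightly further and start pushing.

Call:
{"api": "play_rows", "payload": {
  "targets": [
    [0, 0, 0, 0, 0, 0.002, 0.56],
    [0, 0, 0, -0.004, 0, 0, 0.56],
    [0, 0, 0, -0.004, 0, 0, 0.56],
    [0, 0, 0, -0.004, 0, 0, 0.56],
    [0, 0, 0, -0.006, 0, 0, 0.56],
    [0, 0, 0, -0.008, 0, 0, 0.56],
    [0, 0, 0, -0.008, 0, 0, 0.56],
    [0, 0, 0, -0.008, 0, 0, 0.56],
    [0, 0, 0, -0.008, 0, 0, 0.56],
    [0, 0, 0, -0.008, 0, 0, 0.56]
  ]
}}

```text
time_s: 5.67
tcp_pos: [0.4541, -0.2711, 0.0597]
tcp_rot: [0.0, 0.741, 0.672, 0.001]
wrist_force: [0.7, 5.1, 6.2]
grip_width: 0.0413
grasp_force: 3.5
```

Call:
{"api": "play_rows", "payload": {
  "targets": [
    [0, 0, 0, -0.008, 0, 0, 0.56],
    [0, 0, 0, -0.008, 0, 0, 0.56],
    [0, 0, 0, -0.008, 0, 0, 0.56],
    [0, 0, 0, -0.008, 0, 0, 0.56],
    [0, 0, 0, -0.008, 0, 0, 0.56],
    [0, 0, 0, -0.008, 0, 0, 0.56],
    [0, 0, 0, -0.006, 0, 0, 0.56],
    [0, 0, 0, -0.004, 0, 0, 0.56],
    [0, 0, 0, 0, 0, 0, 0.56]
  ]
}}

```text
time_s: 6.42
tcp_pos: [0.4498, -0.3149, 0.0597]
tcp_rot: [0.0, 0.741, 0.672, 0.0]
wrist_force: [0.2, 0.3, 6.0]
grip_width: 0.0411
grasp_force: 3.0
```

```bash
cat > st.py <<'E'
from h import *
o=observe();O=np.array([.4655,-.4358,0]);d=np.array([-.0943,-.9955,0]);n=np.array([.9955,-.0943,0])
M=o["tcp_pos"]-O;F=o["wrist_force"];print(M@d*1e3,M@n*1e3,M[2],F@d,F@n,F[2],o["time_s"],o["grip_width"])
s=read_camera("side");t=read_camera("top");im=t["color"];hs=cv2.cvtColor(im,cv2.COLOR_BGR2HSV)
for nm,(a,b) in{"blue":(100,125),"red":(172,8)}.items():
    h=hs[...,0];m=((h>=a)&(h<=b) if a<b else (h>=a)|(h<=b))&(hs[...,1]>140)&(hs[...,2]>70);m[:185]=0;m[235:]=0;m[:,:225]=0;m[:,425:]=0
    k,_,st,ce=cv2.connectedComponentsWithStats(m.astype(np.uint8))
    for i in range(1,k):
        if st[i,4]>8:
            w=onz(t,ce[i],.152)-O;print(nm,st[i,4],(w@d*1e3).round(1),(w@n*1e3).round(1))
E
python3 st.py
```

```text
-118.82867540097133 -27.040290737893923 0.05967639414341527 -0.2877321008566635 0.21721410323448734 6.005536144682426 6.4167 0.04108567863432057
blue 55 -5.8 0.6
red 65 21.7 0.3
```

The rack has passed over the gate with no jam, and the tubes are still standing. Continuing.

Call:
{"api": "play_rows", "payload": {
  "targets": [
    [0, 0, 0, -0.004, 0, 0, 0.56],
    [0, 0, 0, -0.006, 0, 0, 0.56],
    [0, 0, 0, -0.008, 0, 0, 0.56],
    [0, 0, 0, -0.008, 0, 0, 0.56],
    [0, 0, 0, -0.008, 0, 0, 0.56],
    [0, 0, 0, -0.008, 0, 0, 0.56],
    [0, 0, 0, -0.008, 0, 0, 0.56],
    [0, 0, 0, -0.008, 0, 0, 0.56],
    [0, 0, 0, -0.008, 0, 0, 0.56],
    [0, 0, 0, -0.008, 0, 0, 0.56],
    [0, 0, 0, -0.008, 0, 0, 0.56],
    [0, 0, 0, -0.008, 0, 0, 0.56],
    [0, 0, 0, -0.008, 0, 0, 0.56],
    [0, 0, 0, -0.008, 0, 0, 0.56],
    [0, 0, 0, -0.008, 0, 0, 0.56],
    [0, 0, 0, -0.008, 0, 0, 0.56],
    [0, 0, 0, -0.006, 0, 0, 0.56],
    [0, 0, 0, -0.004, 0, 0, 0.56],
    [0, 0, 0, 0, 0, 0, 0.56]
  ]
}}

```text
time_s: 8.1
tcp_pos: [0.4401, -0.4135, 0.0597]
tcp_rot: [0.0, 0.741, 0.672, 0.0]
wrist_force: [-0.3, 1.7, 6.4]
grip_width: 0.0409
grasp_force: 3.0
```

```bash
python3 st.py
```

```text
-19.830156980952253 -27.35994148864395 0.059715284856956395 -1.670384123117031 -0.5074168731508648 6.413794246896023 8.1 0.04093827656874068
blue 56 91.5 0.5
red 64 120.3 0.8
```

Call:
{"api": "play_rows", "payload": {
  "targets": [
    [0, 0, 0, -0.004, 0, 0, 0.56],
    [0, 0, 0, -0.005, 0, 0, 0.56],
    [0, 0, 0, -0.005, 0, 0, 0.56],
    [0, 0, 0, -0.004, 0, 0, 0.56],
    [0, 0, 0, -0.004, 0, 0, 0.56],
    [0, 0, 0, -0.003, 0, 0, 0.56],
    [0, 0, 0, 0, 0, 0, 0.56]
  ]
}}

```text
time_s: 8.78
tcp_pos: [0.4384, -0.4318, 0.0597]
tcp_rot: [0.0, 0.741, 0.672, 0.0]
wrist_force: [0.3, 2.8, 5.5]
grip_width: 0.0413
grasp_force: 3.0
```

```bash
python3 st.py; python3 - <<'E'
from h import *
s=read_camera("side");t=read_camera("top")
a=cv2.resize(s["color"][130:240,190:450],None,fx=2.8,fy=2.8,interpolation=cv2.INTER_CUBIC)
b=cv2.resize(t["color"][180:250,270:430],None,fx=4,fy=4,interpolation=cv2.INTER_CUBIC)
c=np.zeros((a.shape[0]+b.shape[0],max(a.shape[1],b.shape[1]),3),np.uint8);c[:a.shape[0],:a.shape[1]]=a;c[a.shape[0]:,:b.shape[1]]=b
cv2.imwrite("pics/s6.png",c)
E
```

```text
-1.4311816277554286 -27.38881122086419 0.05967912157561259 -2.860099654479761 0.06013717859266865 5.487661161354117 8.7833 0.04129735780610996
blue 55 111.0 0.0
red 66 139.4 0.3
```

View pics/s6.png

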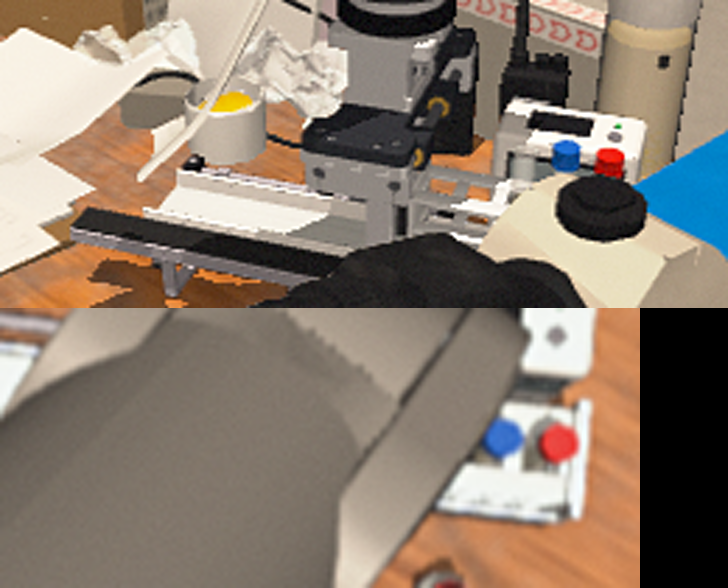

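Picture: the rack sits beside the reader with its caps at (565,155) and (610,162), close to the end stop. I'll nudge it 1.5 mm more, back off and let the rail up slowly.

Call:
{"api": "play_rows", "payload": {
  "targets": [
    [0, 0, 0, -0.002, 0, 0, 0.56],
    [0, 0, 0, 0, 0, 0, 0.56],
    [0, 0, 0, 0.003, 0, 0, 0.56],
    [0, 0, 0, 0.003, 0, 0, 0.56],
    [0, 0, 0, 0, 0, -0.004, 0.56],
    [0, 0, 0, 0, 0, -0.006, 0.56],
    [0, 0, 0, 0, 0, -0.006, 0.56],
    [0, 0, 0, 0, 0, -0.006, 0.56],
    [0, 0, 0, 0, 0, -0.006, 0.56],
    [0, 0, 0, 0, 0, -0.006, 0.56],
    [0, 0, 0, 0, 0, -0.006, 0.56],
    [0, 0, 0, 0, 0, -0.006, 0.56],
    [0, 0, 0, 0, 0, -0.006, 0.56],
    [0, 0, 0, 0, 0, -0.006, 0.56],
    [0, 0, 0, 0, 0, -0.02, 0.56],
    [0, 0, 0, 0, 0, -0.03, 0.56],
    [0, 0, 0, 0, 0, -0.04, 0.56],
    [0, 0, 0, 0, 0, -0.04, 0.56],
    [0, 0, 0, 0, 0, -0.04, 0.56],
    [0, 0, 0, 0, 0, -0.04, 0.56]
  ]
}}

```text
time_s: 10.65
tcp_pos: [0.4372, -0.4287, 0.2617]
tcp_rot: [-0.0, 0.741, 0.671, -0.0]
wrist_force: [0.5, 1.0, -0.3]
grip_width: 0.0415
grasp_force: 0.0
```

Call:
{"api": "play_rows", "payload": {
  "targets": [
    [0, 0, 0, 0, 0, -0.04, 0.56],
    [0, 0, 0, 0, 0, -0.04, 0.56],
    [0, 0, 0, 0.05, 0, 0, 0.56],
    [0, 0, 0, 0.05, 0, 0, 0.56],
    [0, 0, 0, 0.05, 0, 0, 0.56],
    [0, 0, 0, 0.05, 0, 0, 0.56],
    [0, 0, 0, 0.05, 0, 0, 0.56],
    [0, 0, 0, 0.05, 0, 0, 0.56],
    [0, 0, 0, 0.05, 0, 0, 0.56],
    [0, 0, 0, 0.05, 0, 0, 0.56],
    [0, 0, 0, 0.05, 0, 0, 0.56],
    [0, 0, 0, 0.05, 0, 0, 0.56],
    [0, 0, 0, 0, 0, 0, 0.56],
    [0, 0, 0, 0, 0, 0, 0.56]
  ]
}}

```text
time_s: 11.82
tcp_pos: [0.4744, -0.0541, 0.3204]
tcp_rot: [-0.0, 0.74, 0.673, -0.0]
wrist_force: [-0.1, -0.7, -0.2]
grip_width: 0.0417
grasp_force: 0.0
```

```bash
python3 st.py; python3 - <<'E'
from h import *
t=read_camera("top")
cv2.imwrite("pics/s7.png",cv2.resize(t["color"][180:310,240:440],None,fx=4,fy=4,interpolation=cv2.INTER_CUBIC))
E
```

```text
-380.8699013547059 -27.151869719539853 0.3203579920902246 0.733887378126303 -0.02547886156151534 -0.21030470221308753 11.8167 0.04173241350306525
blue 58 113.0 1.4
red 17 -2.1 -11.6
red 69 140.0 -0.1
```

View pics/s7.png

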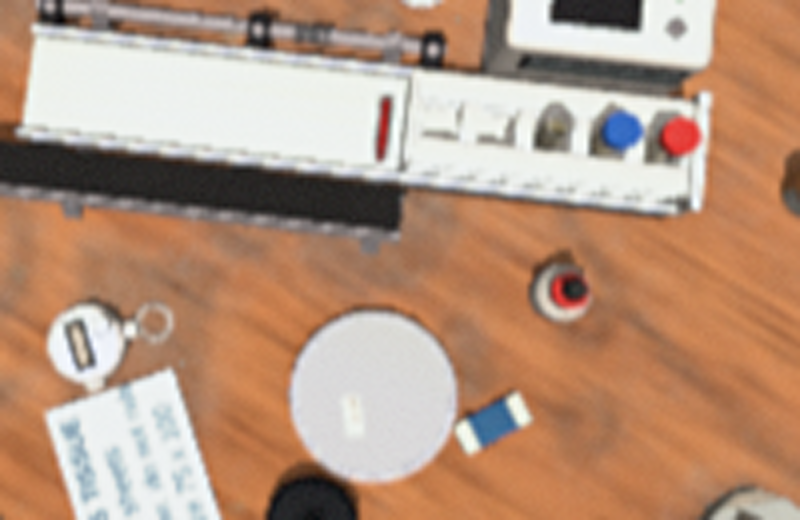

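The gate is up at (384,128) and the rail is back at its closed position. The rack is wholly past the gate with its tubes standing, and the things round the dock have not moved.

```bash
python3 -c "from plant import hand_in;print(hand_in())"
```

```text
the job is handed in; nothing more can be done
None
```

The rack is in the reader and handed in at about 12 s: it sits fully past the gate, the gate is closed behind it, and the tubes are standing. The things I could see around the dock have not moved.

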